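# Slide the backing plate under the jig's bridge and home to its stop

## Robot

A 6-joint arm with a two-finger parallel gripper is mounted at the origin on the work surface. World frame = base frame: x ahead of the robot, y to its left, z up, the work surface at z = 0. Lengths are in m, angles in rad, forces in N, time in s.
With the tool pointing down it reaches from about 0.25 to 0.775 m from the base axis. Payload 8.9 kg.
Tool frame: the origin (TCP) lies where the fingers leave the gripper's body, on its centre line; the fingertips stand 73 mm ahead of it and the grasp point (between the pads) lies 54 mm ahead of it; x points along the fingers, y is the direction in which the jaws open and shut, and the axes are right-handed (so a half turn about x gives the same grasp; the last joint's range is limited). The gripper opens to 85 mm and grips with 20 to 120 N. Pads are 22 mm wide; open, the fingers measure 114 mm over their backs; the gripper's body (76 mm by 85 mm) begins 54 mm behind the grasp point. The pads swing forward as they close: fully open they stand 13 mm farther back than shut.
Start: joints at [0.991, 0.291, -0.153, 1.127, 0, 1.431], TCP at [0.224, 0.475, 0.304] pointing down, gripper open.
Joint ranges: [-2.52, 2.52], [-0.91, 1.74], [-1.3, 1.37], [-1.96, 2.02], [-1.52, 1.47], [-3.14, 3.14]. Speed limits (rad/s): [2.22, 2.22, 2.79, 3.14, 3.14, 3.14].

## Interface

Orientations are given as a unit quaternion [w, x, y, z].
In Python, from workcell import arm gives the robot as it stands.
- The arm moves only by the shell command python3 -m creep 'ROWS' [FORCE]. ROWS is JSON, a list of rows, each a list of 7 numbers: the shift along the tool's x, y, z in units of 5 cm (1.0 is 5 cm), then the turn, a rotation vector about the tool's x, y, z in units of 4 degrees (1.0 is 4 degrees), then the opening, from -1 (shut) to 1 (fully open), so that 0 is half open. A call has 1 to 20 rows; each row shifts and turns the commanded pose from where the row before left it, along the tool's axes as they then stand; what a row does not reach is not made up. A row lasts 1/8 s, in which the tool goes at most 62.5 mm and 10.7 degrees, less where a joint would pass 70% of its speed; a pose out of reach is approached as far as the arm can. A call with a number of a shift or a turn outside -1 to 1 is refused whole. A call with a gripper value outside its range is refused whole. The fingers move at their own pace and stop on an object; FORCE is the grip in N (left out, the last holds). Time passes only in rows, so rows that do not move let the fingers close. It gives the time, the measured TCP pose, the force and the opening at its end, in the units of the state.
- arm.get_obs(): the state, without advancing time (a new reading comes with each control period).
- arm.camera(name): name is "scene" or "top"; returns a dict with "img" (480x640x3 uint8, blue, green, red), "fx", "fy", "cx", "cy" (pixels), "rvec" (rotation vector, rad) and "tvec" (3), from world to camera coordinates, as OpenCV has them. Camera axes: x right, y down, z forward; pixel columns grow to the right and rows downward; lengths in m; the calibration is good to about 2 mm. A picture is of the moment at which its call begins. There is no depth.
- arm.finish_job(): hands the job in, once; it reports no verdict.
The state is a dict: "time": time; "joint_pos": joint angles; "dq": joint speeds; "effort": joint torques, N m; "tcp_pos": TCP position; "tool_rot": TCP orientation; "wrist_force": force on the tool from outside, world axes, zero at the start; "ft_torque": the same for the moment, N m; "opening": finger opening in m.
Only numpy, scipy, OpenCV 4.12 (cv2) and the standard library are available. Lean on these libraries where they do the work, as an engineer would, in place of code of your own. Each camera call takes 0.05 s, during which the arm holds its last target. There are 200 camera calls.

## Task

On the brazing bench, push the steel backing plate along the bench under the jig's low bridge until its leading edge is home and flush against the jig's end stop, then back away. Push it with the fingertips or the outside of the fingers only: do not pinch or lift it or tip it up, it has to slide flat all the way. Leave the tools and other things on the bench where they are.

Things in the scene. Friction and masses are not known exactly. Their poses are not given: they have to be found in the camera images.
- plate: Loose bright steel plate, 0.5-0.9 kg: a slab 130 (x) x 90 (y) x 8 mm on two cross runners 6 mm high, so the slab lies 6 to 14 mm above the bench. Runners: 10 mm wide, 80 mm long in y, at x = -28 and +28 mm; the ends overhang by 32 mm, and pressing down on an end tips the plate. Origin: centre of the underside, on the bench; x points to its leading edge, z up.
- plate_nose (a point): Middle of the plate's leading edge: 65 mm ahead of the plate's origin, 10 mm above the bench. At the start the plate lies on the open bench before the bridge, its origin 150 to 170 mm before the bridge's centre, up to 30 mm to either side of the jig's centre line and turned up to 0.22 rad from it.
- plate_tail (a point): Middle of the plate's trailing edge: 65 mm behind the plate's origin, 10 mm above the bench. The plate is pushed here; this end stays out in front of the bridge, its edge 50 mm short of it when the plate is home.
- jig: Fixed dark steel jig. Origin on the bench under the bridge's middle; x is the sliding direction (to the robot's left within 0.25 rad), y towards the robot. Bridge: a bar 40 (x) x 150 (y) mm, 18 to 32 mm high (bolts to 41), on two feet; the gate between them is 108 mm wide, 18 mm high: the plate has 9 mm each side, 4 mm above. Low bars (10 mm high) at y = +-66 mm join it to the stop.
- jig_gate (a point): Middle of the gate's entrance at bench level: x = -20 mm of the jig. From the feet two small lead-in wings, 18 mm high, flare outwards towards -x as far as x = -46 mm, where they are about 140 mm apart.
- jig_stop (a point): Middle of the end stop's flat face, 10 mm above the bench, at x = +60 mm of the jig: the plate's leading edge is home when it lies against this face. The stop is 150 mm wide, 22 mm high, 25 mm thick; at home the plate's origin is at x = -5 mm of the jig.
- canister: Bystander: aluminium can, 84 mm across, 110 mm tall, origin under its centre; on the side of the bridge away from the robot.
- firebrick: Bystander: fire brick 114 x 60 x 30 mm, origin under its centre; behind the plate on the robot's side, about 130 mm from the jig's centre line.
- screwdriver: Bystander: screwdriver 160 mm long lying about parallel to the jig's x, under 35 mm high, about 112 mm from the centre line, on the side away from the robot, beside the bridge.
- wrench: Bystander: flat wrench 150 mm long lying about parallel to the jig's x, about 140 mm from the centre line on the robot's side, beside the bridge.
- hammer: Bystander: hammer 240 mm long lying across the jig's centre line, about 250 mm beyond the bridge, past the cup.
- rivet_cup: Bystander: steel cup 64 mm across, 45 mm tall, origin under its centre, just behind the end stop.
- offcut: Bystander: square steel offcut 30 x 30 x 45 mm, standing, origin under its centre, near the stop on the robot's side.
Things that resemble listed ones, but are neither listed nor needed, are in the scene too. There is more than one size of the jig; the job needs the larger. What is shaped like the plate but brown is not meant.

How it is judged:
On the way:
1. the plate's leading edge is under the bridge, the plate flat on the bench (x of plate_nose in the frame of jig between -0.015 and 0.045 m and y of plate_nose in the frame of jig between -0.025 and 0.025 m and angle between plate's own z axis and vertical below 0.04 rad and height (world z) of plate below 0.004 m), for 0.05 s.
At the end, for the whole second after the job is handed in: The plate lies flat on the bench (tilt under 0.04 rad, not raised by 4 mm) and still under the bridge, the middle of its leading edge within 4 mm of the stop's face and within 20 mm of the centre line, its length within 0.06 rad of the jig's, with the robot clear of everything (x of plate_nose in the frame of jig between 0.056 and 0.063 m and y of plate_nose in the frame of jig between -0.02 and 0.02 m and angle between the x axis of plate and the x axis of jig, either way round below 0.06 rad and angle between plate's own z axis and vertical below 0.04 rad and height (world z) of plate below 0.004 m and linear speed of plate below 0.01 m/s); the robot touches nothing.
It fails at once if the plate is lifted off the bench by more than 6 mm (height (world z) of plate above 0.006 m).
It fails at once if the plate is tipped by more than 0.08 rad (angle between plate's own z axis and vertical above 0.08 rad).
It fails at once if a bystander is moved by more than 20 mm (distance of any of canister, firebrick, screwdriver, wrench, hammer, rivet_cup, offcut from where it was at the start of the episode above 0.02 m).
It also fails if it takes over 58 s, if anything falls off the work surface, if the arm or the gripper's body presses on something with over 40 N, if the wrist force passes 120 N, or if a joint passes its speed limit or range.

## Working session

There is one attempt and no reset: what is moved stays moved. The work goes in short steps, Python scripts to look and compute and a shell command to move; the robot and the scene stay as the last step left them, time stands still between calls to the robot, and variables do not carry over. Pictures are saved under pics/ and viewed, about 8 in all and at most 12, crops included, and the job is handed in when it is done.

```bash
mkdir -p pics; ls; python3 - <<'E'
from workcell import arm
import cv2,numpy as np
for n in("top","scene"):
    c=arm.camera(n); cv2.imwrite(f"pics/{n}0.png",c["img"]); print(n,{k:np.round(v,4).tolist() for k,v in c.items() if k!="img"})
print(arm.get_obs())
E
```

```text
pics
top {'fx': 588.476, 'fy': 588.476, 'cx': 306.0992, 'cy': 239.9995, 'rvec': [2.1293, -2.191, 0.1039], 'tvec': [0.1016, 0.5192, 1.063]}
scene {'fx': 495.2587, 'fy': 495.2587, 'cx': 326.8292, 'cy': 247.943, 'rvec': [2.3528, 0.7752, -0.2967], 'tvec': [-0.4781, -0.1802, 1.0254]}
{'time': 0.1, 'joint_pos': array([ 9.90686592e-01,  2.91212685e-01, -1.54051278e-01,  1.12669628e+00,
        1.97538766e-05,  1.43148740e+00]), 'dq': array([-0.00029533, -0.00154474,  0.00149075,  0.00154778,  0.00088798,
       -0.00154307]), 'effort': array([ 1.68504706e-03, -5.37978172e+01,  3.31918395e+01,  9.36383352e-03,
       -1.66675250e-04,  2.28577699e-05]), 'tcp_pos': array([0.2238247 , 0.47455765, 0.30339537]), 'tool_rot': array([ 0.68985036,  0.1542052 ,  0.69015313, -0.15497063]), 'wrist_force': array([-0.11611809,  0.22524816, -0.0856906 ]), 'ft_torque': array([ 0.01351698,  0.04627686, -0.00099225]), 'opening': 0.08583810264862568}
```

View pics/top0.png

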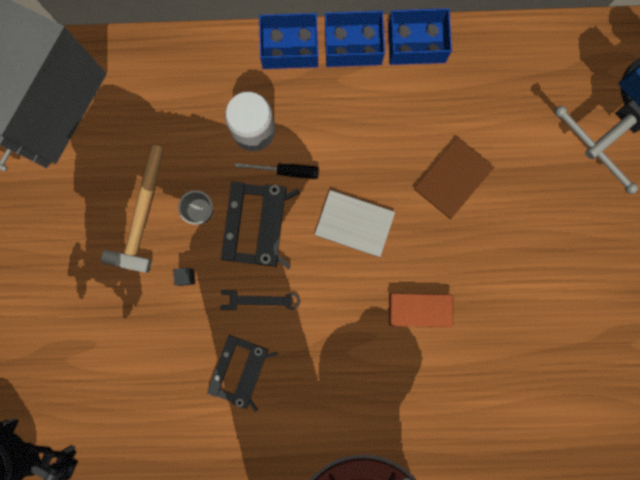

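View pics/scene0.png

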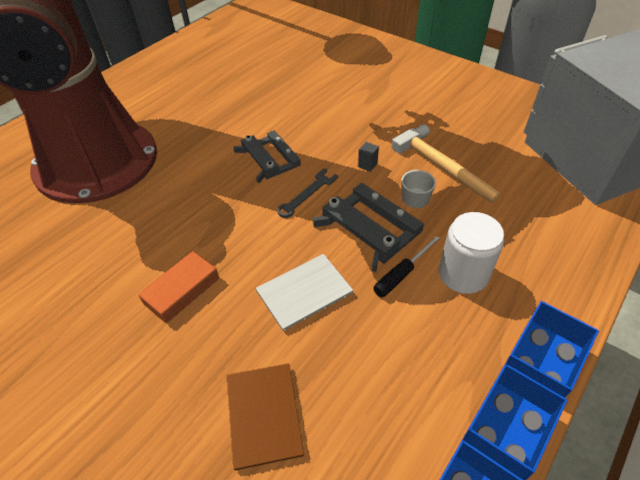

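The top view shows the plate at about (355,222), turned from the jig, and the larger jig at about (255,224), with the bridge on its right and the stop on its left. The brick is at (422,310) and the brown decoy at (453,177). The scene view agrees: plate (305,292), jig (370,225).

```bash
cat > h.py <<'E'
import cv2,numpy as np
from workcell import arm
def ray(c,uv,z):
    R=cv2.Rodrigues(np.array(c["rvec"],float))[0];t=np.array(c["tvec"],float).ravel()
    uv=np.atleast_2d(np.array(uv,float))
    d=np.c_[(uv[:,0]-c["cx"])/c["fx"],(uv[:,1]-c["cy"])/c["fy"],np.ones(len(uv))]@R
    o=-R.T@t
    return o+d*((z-o[2])/d[:,2])[:,None]
def proj(c,P):
    K=np.array([[c["fx"],0,c["cx"]],[0,c["fy"],c["cy"]],[0,0,1]])
    return cv2.projectPoints(np.atleast_2d(np.array(P,float)),np.array(c["rvec"],float),np.array(c["tvec"],float),K,None)[0][:,0]
def big(m,p):
    n,l,s,ce=cv2.connectedComponentsWithStats(m.astype(np.uint8))
    k=[i for i in range(1,n) if s[i,4]>60]
    i=min(k,key=lambda i:np.hypot(*(ce[i]-p)))
    return (l==i).astype(np.uint8),s[i]
def quad(m):
    c=max(cv2.findContours(m,cv2.RETR_EXTERNAL,cv2.CHAIN_APPROX_NONE)[0],key=cv2.contourArea)
    return c[:,0],cv2.boxPoints(cv2.minAreaRect(c))
E
python3 - <<'E'
from h import *
for n,pp,jp,z in(("top",(355,222),(255,224),.014),("scene",(305,292),(370,225),.014)):
    c=arm.camera(n);im=c["img"];hsv=cv2.cvtColor(im,cv2.COLOR_BGR2HSV)
    m,s=big((hsv[...,1]<60)&(hsv[...,2]>120),pp);print(n,"plate",s)
    ct=max(cv2.findContours(m,0,cv2.CHAIN_APPROX_NONE)[0],key=cv2.contourArea)
    W=ray(c,ct[:,0],z)[:,:2]
    r=cv2.minAreaRect((W*1000).astype(np.float32));print(r,cv2.boxPoints(r).round(1).tolist())
    m,s=big((im.max(2)<75)&(hsv[...,1]<110),jp);print("jig",s)
    cv2.imwrite(f"pics/{n}_m.png",m*255)
t=arm.camera("top")["img"][165:285,205:405];s=arm.camera("scene")["img"][170:340,240:440]
t=cv2.resize(t,None,fx=4,fy=4,interpolation=cv2.INTER_CUBIC);cv2.imwrite("pics/crop_t.png",t)
s=cv2.resize(s,None,fx=3.5,fy=3.5,interpolation=cv2.INTER_CUBIC);cv2.imwrite("pics/crop_s.png",s)
E
```

```text
top plate [ 315  190   80   67 3296]
((553.5213012695312, -4.667625427246094), (130.04611206054688, 90.60062408447266), 69.34759521484375) [[488.20001220703125, -49.5], [573.0, -81.5], [618.7999877929688, 40.20000076293945], [534.0999755859375, 72.19999694824219]]
jig [ 221  181   78   87 3088]
scene plate [ 256  254   97   76 3750]
((555.3517456054688, -5.099273681640625), (129.75717163085938, 92.47600555419922), 69.3461685180664) [[489.20001220703125, -49.5], [575.7000122070312, -82.0999984741211], [621.5, 39.29999923706055], [535.0, 71.9000015258789]]
jig [ 314  183  109   89 3360]
```

View pics/crop_t.png

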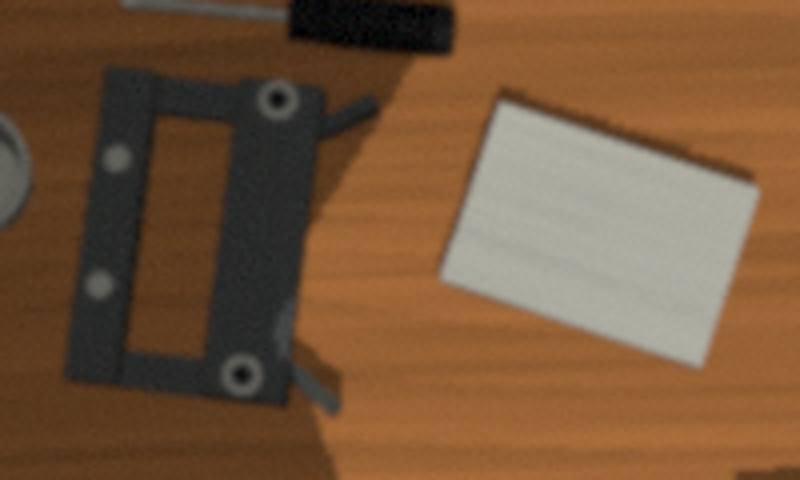

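View pics/crop_s.png

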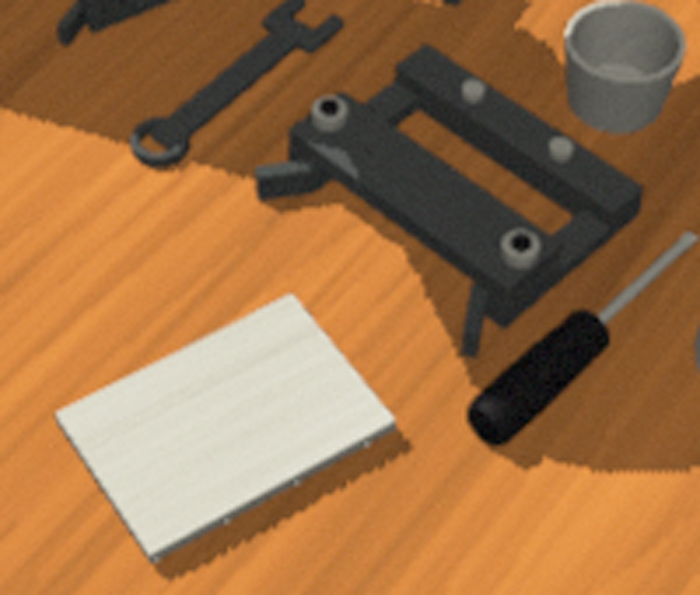

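Crop top: the bridge bolts are at crop (278,100) and (241,375), the stop's outer corners at (108,66) and (66,380), and its inner top edge runs (154,72)–(122,384). Crop scene: bolts at (329,108) and (520,246). I'll triangulate the jig from these.

```bash
python3 - <<'E'
from h import *
from scipy.optimize import least_squares
T=arm.camera("top");S=arm.camera("scene")
t=lambda x,y:(205+x/4-.4,165+y/4-.4); s=lambda x,y:(240+x/3.5-.4,170+y/3.5-.4)
def tri(a,b):
    f=lambda P:np.r_[proj(T,P)[0]-a,proj(S,P)[0]-b]
    r=least_squares(f,[.55,.15,.02]);return r.x,np.abs(r.fun).max()
P={}
for n,a,b in(("boltFar",(278,100),(520,247)),("boltNear",(241,375),(330,110)),("stopOutFar",(108,66),(640,188)),("stopOutNear",(66,380),(426,45)),("stopInFar",(154,72),(612,214)),("stopInNear",(122,384),(398,67)),("studF",(117,158),(561,149)),("studN",(99,285),(473,91))):
    p,e=tri(t(*a),s(*b));P[n]=p;print(n,p.round(4),round(e,2),ray(T,t(*a),.022).round(4)[0,:2],ray(S,s(*b),.022).round(4)[0,:2])
# bridge front top edge in the top view z=.032
print(ray(T,[t(322,90),t(287,404),t(238,80),t(205,400)],.032).round(4).tolist())
b=(P["boltFar"]-P["boltNear"])[:2]; y=-b; print("bolt dist",np.hypot(*y),"jig x yaw",np.arctan2(y[0]*-1,y[1])) 
for a,c in(("stopOutFar","stopOutNear"),("stopInFar","stopInNear"),("studF","studN")):
    d=(P[a]-P[c])[:2];print(a,np.hypot(*d),"perp yaw",np.degrees(np.arctan2(d[0],-d[1])))
d=b;print("bolt perp yaw deg",np.degrees(np.arctan2(d[0],-d[1])))
E
```

```text
boltFar [0.6175 0.1439 0.0376] 0.34 [0.62   0.1444] [0.6118 0.1563]
boltNear [0.4899 0.1638 0.0385] 0.48 [0.4906 0.1645] [0.4808 0.1776]
stopOutFar [0.6392 0.2247 0.0216] 0.24 [0.6387 0.2244] [0.6397 0.2247]
stopOutNear [0.492  0.2474 0.0212] 0.96 [0.4906 0.2461] [0.4937 0.2481]
stopInFar [0.636  0.2032 0.0195] 0.19 [0.6352 0.2027] [0.6372 0.2014]
stopInNear [0.49   0.2218 0.0233] 1.52 [0.488 0.22 ] [0.4912 0.2251]
studF [0.5945 0.2208 0.0257] 0.38 [0.5946 0.2208] [0.5934 0.2246]
studN [0.5349 0.2301 0.0251] 0.37 [0.5347 0.2301] [0.5337 0.2334]
[[0.6221, 0.1231, 0.032], [0.4758, 0.1427, 0.032], [0.6281, 0.1623, 0.032], [0.4787, 0.1805, 0.032]]
bolt dist 0.12906478684598652 jig x yaw 1.4159815762713155
stopOutFar 0.14895740560116963 perp yaw 81.24886672496741
stopInFar 0.1472000175540856 perp yaw 82.7656037053259
studF 0.06040638930944499 perp yaw 81.09171353193842
bolt perp yaw deg 81.12976818862805
```

```bash
cat >> h.py <<'E'
from scipy.spatial.transform import Rotation as Ro
JO=np.array([.5536,.1538,0]);JY=np.radians(81.15);RJ=Ro.from_euler("z",JY)
def plan(xj,yj,z,sgn):
    "shift in tool axes (units 5cm) after turning square; turn in units of 4 deg. sgn: tool y = sgn*jig y"
    o=arm.get_obs();q=o["tool_rot"];R=Ro.from_quat([q[1],q[2],q[3],q[0]])
    X=np.array([0,0,-1.]);Y=sgn*RJ.apply([0,1,0]);G=Ro.from_matrix(np.c_[X,Y,np.cross(X,Y)])
    turn=np.degrees((R.inv()*G).as_rotvec())/4
    d=RJ.apply([xj,yj,0])+JO*[1,1,0]+[0,0,z]-o["tcp_pos"]
    pj=RJ.inv().apply(o["tcp_pos"]-JO)
    print("t",round(o["time"],2),"tcp in jig mm",(pj*1000).round(1),"turn/4deg",turn.round(2),"shift/5cm after turn",(G.inv().apply(d)/.05).round(2),"F",o["wrist_force"].round(1),"open",round(o["opening"],3))
def plate():
    for n in("top","scene"):
        c=arm.camera(n);hsv=cv2.cvtColor(c["img"],cv2.COLOR_BGR2HSV)
        m=((hsv[...,1]<60)&(hsv[...,2]>120)).astype(np.uint8)
        ct=[k for k in cv2.findContours(m,0,cv2.CHAIN_APPROX_NONE)[0] if cv2.contourArea(k)>400]
        for k in ct:
            W=RJ.inv().apply(ray(c,k[:,0],.014)-JO)[:,:2]*1000
            r=cv2.minAreaRect(W.astype(np.float32))
            if abs(r[0][1])<80 and -260<r[0][0]<40:print(n,np.round(r[0],1),np.round(r[1],1),round(r[2],1),"corners",cv2.boxPoints(r).round(0).tolist())
E
python3 - <<'E'
from h import *
plate()
for s in(1,-1):plan(-.155,-.100,.13,s)
E
```

```text
top [-156.7  -24.3] [ 90.8 130.1] 78.3 corners [[-230.0, -56.0], [-102.0, -82.0], [-84.0, 7.0], [-211.0, 33.0]]
scene [-156.7  -26.2] [ 92.5 129.8] 78.2 corners [[-230.0, -58.0], [-103.0, -85.0], [-84.0, 6.0], [-211.0, 32.0]]
t 0.5 tcp in jig mm [266.5 375.1 303.9] turn/4deg [-26.6  -0.    0. ] shift/5cm after turn [ 3.48 -9.5  -8.43] F [ 0.5 -0.7  0.2] open 0.085
t 0.5 tcp in jig mm [266.5 375.1 303.9] turn/4deg [18.4  0.   0. ] shift/5cm after turn [3.48 9.5  8.43] F [ 0.5 -0.7  0.2] open 0.085
```

```bash
python3 -m creep '[[0,0,0,1,0,0,-1],[0,0,0,1,0,0,-1],[0,0,0,1,0,0,-1],[0,0,0,1,0,0,-1],[0,0,0,1,0,0,-1],[0,0,0,1,0,0,-1],[0,0,0,1,0,0,-1],[0,0,0,1,0,0,-1],[0,0,0,1,0,0,-1],[0,0,0,1,0,0,-1],[0,0,0,1,0,0,-1],[0,0,0,1,0,0,-1],[0,0,0,1,0,0,-1],[0,0,0,1,0,0,-1],[0,0,0,1,0,0,-1],[0,0,0,1,0,0,-1],[0,0,0,1,0,0,-1],[0,0,0,1,0,0,-1],[0,0,0,0.4,0,0,-1]]' 40; python3 -m creep '[[0,0.6,0.5,0,0,0,-1],[0,0.6,0.5,0,0,0,-1],[0,0.6,0.5,0,0,0,-1],[0,0.6,0.5,0,0,0,-1],[0,0.6,0.5,0,0,0,-1],[0,0.6,0.5,0,0,0,-1],[0,0.6,0.5,0,0,0,-1],[0,0.6,0.5,0,0,0,-1],[0,0.6,0.5,0,0,0,-1],[0,0.6,0.5,0,0,0,-1],[0,0.6,0.5,0,0,0,-1],[0,0.6,0.5,0,0,0,-1],[0,0.6,0.6,0,0,0,-1],[0,0.6,0.6,0,0,0,-1],[0,0.6,0.6,0,0,0,-1],[0,0.5,0.6,0,0,0,-1],[0,0,0,0,0,0,-1]]'; python3 -c "
from h import *
plan(-.155,-.1,.13,-1);print(arm.get_obs()['joint_pos'].round(2))"
```

```text
time: 2.88
tcp_pos: [0.224, 0.4748, 0.3039]
tool_rot: [0.46, 0.537, 0.46, -0.537]
wrist_force: [0.5, 0.2, -0.4]
opening: 0.0001
time: 5.0
tcp_pos: [0.6296, -0.0156, 0.3032]
tool_rot: [-0.459, -0.538, -0.459, 0.538]
wrist_force: [-0.2, -0.3, 0.5]
opening: -0.0001
t 5.0 tcp in jig mm [-155.7 -101.2  303.2] turn/4deg [-0.03  0.01  0.  ] shift/5cm after turn [ 3.46 -0.02 -0.01] F [-0.2 -0.3  0.5] open -0.0
[-0.14  0.5   0.15  1.23 -0.    1.59]
```

```bash
python3 -m creep '[[0.5,0,0,0,0,0,-1],[0.5,0,0,0,0,0,-1],[0.5,0,0,0,0,0,-1],[0.5,0,0,0,0,0,-1],[0.5,0,0,0,0,0,-1],[0.5,0,0,0,0,0,-1],[0.5,0,0,0,0,0,-1],[0.5,0,0,0,0,0,-1],[0.2,0,0,0,0,0,-1],[0.2,0,0,0,0,0,-1],[0.06,0,0,0,0,0,-1],[0.06,0,0,0,0,0,-1],[0,0,0,0,0,0,-1]]'; python3 -c "
from h import *
plan(-.155,-.1,.076,-1);plate()
t=arm.camera('top')['img'][125:285,205:405];s=arm.camera('scene')['img'][170:340,200:440]
cv2.imwrite('pics/c2.png',np.vstack([cv2.resize(t,(375,300)),cv2.resize(s,(375,266))]) if 0 else np.hstack([cv2.resize(t,(375,300)),cv2.resize(s,(423,300))]))"
```

```text
time: 6.62
tcp_pos: [0.6288, -0.0133, 0.0782]
tool_rot: [0.46, 0.537, 0.46, -0.537]
wrist_force: [-0.9, -0.1, -0.2]
opening: -0.0
t 6.62 tcp in jig mm [-153.6 -100.    78.2] turn/4deg [-0.   -0.   -0.01] shift/5cm after turn [ 0.04 -0.    0.03] F [-0.9 -0.1 -0.2] open -0.0
scene [-173.6  -22.6] [92.8 95.2] 78.2 corners [[-230.0, -58.0], [-137.0, -78.0], [-118.0, 13.0], [-211.0, 33.0]]
```

View pics/c2.png

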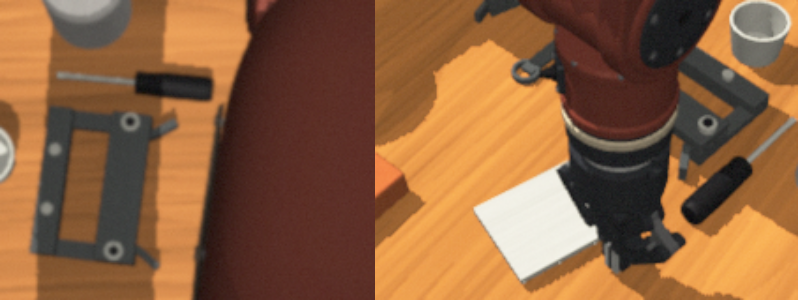

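The closed fingers are beside the plate's far long side, and the arm hides the plate from the top camera. I'll push sideways towards the robot in small rows.

```bash
python3 -m creep '[[0.04,0,0,0,0,0,-1],[0,-0.06,0,0,0,0,-1],[0,-0.06,0,0,0,0,-1],[0,-0.05,0,0,0,0,-1],[0,-0.05,0,0,0,0,-1],[0,-0.05,0,0,0,0,-1],[0,-0.05,0,0,0,0,-1],[0,-0.05,0,0,0,0,-1],[0,-0.05,0,0,0,0,-1],[0,-0.05,0,0,0,0,-1],[0,-0.05,0,0,0,0,-1],[0,-0.05,0,0,0,0,-1],[0,-0.05,0,0,0,0,-1]]'; python3 -c "
from h import *
plan(-.155,-.06,.076,-1);plate()"
```

```text
time: 8.45
tcp_pos: [0.5981, -0.0085, 0.076]
tool_rot: [0.46, 0.537, 0.46, -0.537]
wrist_force: [4.5, -1.1, 0.6]
opening: -0.0003
t 8.45 tcp in jig mm [-153.6  -68.9   76. ] turn/4deg [-0.   -0.   -0.01] shift/5cm after turn [ 0.   -0.18  0.03] F [ 4.5 -1.1  0.6] open -0.0
scene [-181.5   -5.9] [92.8 84. ] 80.7 corners [[-230.0, -45.0], [-148.0, -58.0], [-133.0, 33.0], [-215.0, 47.0]]
```

```bash
python3 -m creep '[[0,0.1,0,0,0,0,-1],[0,0.1,0,0,0,0,-1],[0,0,-0.25,0,0,0,-1],[0,0,-0.2,0,0,0,-1],[0,-0.06,0,0,0,0,-1],[0,-0.06,0,0,0,0,-1],[0,-0.05,0,0,0,0,-1],[0,-0.05,0,0,0,0,-1],[0,-0.05,0,0,0,0,-1],[0,-0.05,0,0,0,0,-1],[0,-0.05,0,0,0,0,-1]]'; python3 -c "
from h import *
plan(-.131,-.056,.076,-1);plate()"
```

```text
time: 9.93
tcp_pos: [0.5933, 0.015, 0.0761]
tool_rot: [0.46, 0.537, 0.46, -0.537]
wrist_force: [5.5, 0.8, 1.2]
opening: 0.0001
t 9.93 tcp in jig mm [-131.   -60.6   76.1] turn/4deg [-0.   -0.   -0.01] shift/5cm after turn [ 0.   -0.09 -0.  ] F [5.5 0.8 1.2] open 0.0
scene [-169.1    0. ] [ 92.9 117. ] 85.5 corners [[-231.0, -42.0], [-114.0, -51.0], [-107.0, 42.0], [-224.0, 51.0]]
```

```bash
python3 -m creep '[[0,-0.05,0,0,0,0,-1],[0,-0.04,0,0,0,0,-1],[0,0,0,0,0,0,-1],[0,0.2,0,0,0,0,-1],[0,0.2,0,0,0,0,-1],[-0.5,0,0,0,0,0,-1],[-0.5,0,0,0,0,0,-1],[-0.5,0,0,0,0,0,0],[-0.5,0,0.5,0,0,0,0],[0,0,0.5,0,0,0,0],[0,-0.4,0.5,0,0,0,0],[0,-0.4,0.5,0,0,0,0],[0,-0.4,0.5,0,0,0,0],[0,-0.4,0.5,0,0,0,0],[0,0,0,0,0,0,0]]'; python3 -c "
from h import *
plan(-.255,0,.10,-1);plate()"
```

```text
time: 11.9
tcp_pos: [0.5051, -0.1245, 0.1757]
tool_rot: [-0.459, -0.537, -0.46, 0.538]
wrist_force: [-0.2, 0.1, -0.2]
opening: 0.0425
t 11.9 tcp in jig mm [-282.4    5.1  175.7] turn/4deg [-0.04  0.    0.03] shift/5cm after turn [ 1.51  0.1  -0.55] F [-0.2  0.1 -0.2] open 0.042
top [-164.     4.6] [ 90.7 130.3] 87.6 corners [[-231.0, -38.0], [-101.0, -43.0], [-97.0, 47.0], [-227.0, 53.0]]
scene [-163.9    3.2] [ 91.9 130.6] 87.5 corners [[-231.0, -40.0], [-101.0, -46.0], [-97.0, 46.0], [-227.0, 52.0]]
```

```bash
python3 -m creep '[[0.5,0,-0.3,0,0,0,0],[0.5,0.05,-0.25,0,0,0,0],[0.5,0,0,0,0,0,0],[0.4,0,0,0,0,0,0],[0.06,0,0,0,0,0,0],[0,0,0,0,0,0,0]]'; python3 -c "
from h import *
plan(-.255,.003,.074,-1)"; for i in 1 2; do python3 -m creep '[[0.02,0,0,0,0,0,0],[0,0,0,0,0,0,0]]' | grep -E 'tcp|force'; done; python3 -c "
from h import *
plan(-.255,.003,.074,-1)
c=arm.camera('scene');u=proj(c,RJ.apply([-.255,.003,.02])+JO)[0].astype(int);print(u)
s=c['img'][u[1]-50:u[1]+50,u[0]-65:u[0]+65];cv2.imwrite('pics/c3.png',cv2.resize(s,None,fx=5,fy=5,interpolation=2))"
```

```text
time: 12.75
tcp_pos: [0.5135, -0.0962, 0.0781]
tool_rot: [0.46, 0.537, 0.46, -0.537]
wrist_force: [0.1, 1.5, 0.6]
opening: 0.0425
t 12.75 tcp in jig mm [-253.2    1.1   78.1] turn/4deg [ 0.01  0.   -0.  ] shift/5cm after turn [ 0.08 -0.04  0.04] F [0.1 1.5 0.6] open 0.042
tcp_pos: [0.5134, -0.0966, 0.0775]
wrist_force: [-0.9, 0.2, -1.3]
tcp_pos: [0.513, -0.0965, 0.076]
wrist_force: [0.4, -0.6, 0.0]
t 13.25 tcp in jig mm [-253.6    1.6   76. ] turn/4deg [-0.  0. -0.] shift/5cm after turn [ 0.04 -0.03  0.03] F [ 0.4 -0.6  0. ] open 0.043
[244 313]
```

View pics/c3.png

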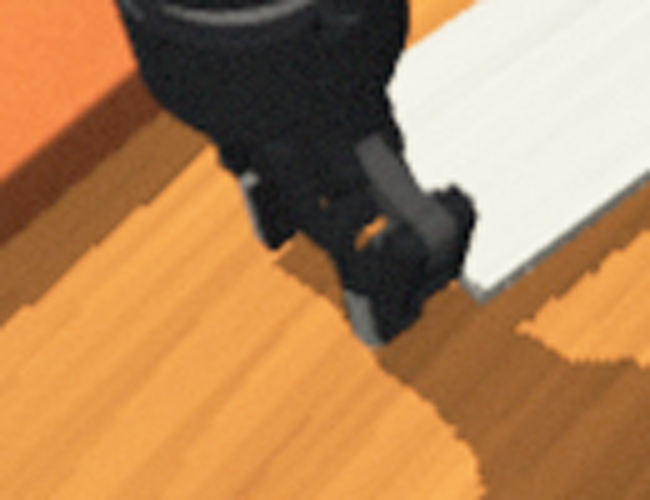

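The two fingers stand behind the plate's tail, with the far fingertip low at crop (375,345), close to the bench. I'll feel for the bench in 1 mm steps.

```bash
for i in 1 2 3; do python3 -m creep '[[0.02,0,0,0,0,0,0],[0,0,0,0,0,0,0]]' | grep -E 'tcp|force'; done; python3 -c "
from h import *
c=arm.camera('scene')
for x in (-.2646,-.2426):
  for z in (0,.005,.01):print(x,z,proj(c,RJ.apply([x,-.020,z])+JO)[0].round(1),proj(c,RJ.apply([x,-.026,z])+JO)[0].round(1))"
```

```text
tcp_pos: [0.5129, -0.0965, 0.0748]
wrist_force: [1.0, -0.4, 0.0]
tcp_pos: [0.513, -0.0965, 0.0738]
wrist_force: [0.4, 0.3, -0.2]
tcp_pos: [0.5129, -0.0965, 0.0728]
wrist_force: [-0.2, 0.3, -0.8]
-0.2646 0 [250.4 333.3] [252.8 335.7]
-0.2646 0.005 [250.  331.6] [252.4 334.1]
-0.2646 0.01 [249.5 330. ] [252.  332.4]
-0.2426 0 [261.4 324.5] [263.9 326.9]
-0.2426 0.005 [261.  322.8] [263.5 325.2]
-0.2426 0.01 [260.7 321.1] [263.2 323.5]
```

```bash
for i in 1 2; do python3 -m creep '[[0.02,0,0,0,0,0,0],[0,0,0,0,0,0,0]]' | grep -E 'tcp|force'; done; python3 -m creep '[[0,0,-0.08,0,0,0,0],[0,0,-0.08,0,0,0,0],[0,0,-0.08,0,0,0,0],[0,0,-0.08,0,0,0,0],[0,0,-0.08,0,0,0,0],[0,0,-0.08,0,0,0,0],[0,0,-0.08,0,0,0,0],[0,0,-0.08,0,0,0,0],[0,0,-0.08,0,0,0,0],[0,0,-0.08,0,0,0,0],[0,0,-0.08,0,0,0,0]]';  python3 -c "
from h import *
plan(-.081,.003,.071,-1);plate()"
```

```text
tcp_pos: [0.5129, -0.0965, 0.0718]
wrist_force: [0.6, 0.1, -0.6]
tcp_pos: [0.513, -0.0965, 0.0709]
wrist_force: [0.7, -0.3, -0.6]
time: 15.98
tcp_pos: [0.5198, -0.0528, 0.0709]
tool_rot: [-0.46, -0.537, -0.46, 0.537]
wrist_force: [-1.7, -4.6, 0.5]
opening: 0.0428
t 15.97 tcp in jig mm [-209.3    1.6   70.9] turn/4deg [-0.  0.  0.] shift/5cm after turn [-0.   -0.03 -2.57] F [-1.7 -4.6  0.5] open 0.043
top [-130.4    7.4] [121.5  90.8] 0.1 corners [[-191.0, 53.0], [-191.0, -38.0], [-70.0, -38.0], [-70.0, 53.0]]
scene [-133.3    5.5] [ 92.7 130. ] 89.9 corners [[-198.0, -41.0], [-68.0, -41.0], [-68.0, 52.0], [-198.0, 52.0]]
```

The plate is square to the jig but about 6 mm towards the robot, and the gate leaves only 9 mm each side. I'll nudge it from the robot's side first.

```bash
python3 -m creep '[[0,0,0.2,0,0,0,0],[0,0,0.2,0,0,0,0],[-0.5,0,0,0,0,0,-0.3],[-0.6,0,0,0,0,0,-1],[0,-0.5,-0.4,0,0,0,-1],[0,-0.5,-0.4,0,0,0,-1],[0,-0.4,-0.4,0,0,0,-1],[0,-0.13,-0.4,0,0,0,-1],[0,0,-0.32,0,0,0,-1],[0,0,0,0,0,0,-1],[0,0,0,0,0,0,-1],[0,0,0,0,0,0,-1]]';  python3 -c "
from h import *
plan(-.133,.075,.0765,-1);plate()"
```

```text
time: 17.58
tcp_pos: [0.4561, 0.0333, 0.1258]
tool_rot: [-0.46, -0.537, -0.46, 0.537]
wrist_force: [-0.7, 0.9, -0.6]
opening: 0.0001
t 17.57 tcp in jig mm [-134.1   77.8  125.8] turn/4deg [-0.01  0.   -0.  ] shift/5cm after turn [ 0.99  0.06 -0.02] F [-0.7  0.9 -0.6] open 0.0
scene [-133.6    5.7] [ 91.2 130.6] 89.9 corners [[-199.0, -40.0], [-68.0, -40.0], [-68.0, 51.0], [-199.0, 51.0]]
```

```bash
python3 -m creep '[[0.5,0,0,0,0,0,-1],[0.4,0,0,0,0,0,-1],[0.09,0,0,0,0,0,-1],[0,0.05,0,0,0,0,-1],[0,0.05,0,0,0,0,-1],[0,0.05,0,0,0,0,-1],[0,0.05,0,0,0,0,-1],[0,0.05,0,0,0,0,-1],[0,0.05,0,0,0,0,-1],[0,0.05,0,0,0,0,-1],[0,0.05,0,0,0,0,-1],[0,0,0,0,0,0,-1]]';  python3 -c "
from h import *
plan(-.133,.057,.0765,-1);plate()"
```

```text
time: 19.18
tcp_pos: [0.4718, 0.0314, 0.076]
tool_rot: [-0.458, -0.535, -0.462, 0.539]
wrist_force: [-15.2, 1.6, 15.6]
opening: -0.0002
t 19.18 tcp in jig mm [-133.6   62.    76. ] turn/4deg [0.   0.   0.11] shift/5cm after turn [-0.01  0.1  -0.01] F [-15.2   1.6  15.6] open -0.0
scene [-133.7    4.7] [ 93.3 130.6] 90.0 corners [[-199.0, -42.0], [-68.0, -42.0], [-68.0, 51.0], [-199.0, 51.0]]
```

```bash
python3 -c "
from h import *
c=arm.camera('scene');t=arm.camera('top')
cv2.imwrite('pics/c4.png',np.hstack([cv2.resize(t['img'],(400,300)),cv2.resize(c['img'][150:360,150:430],(400,300),interpolation=2)]))"
```

```text
(no output)
```

View pics/c4.png

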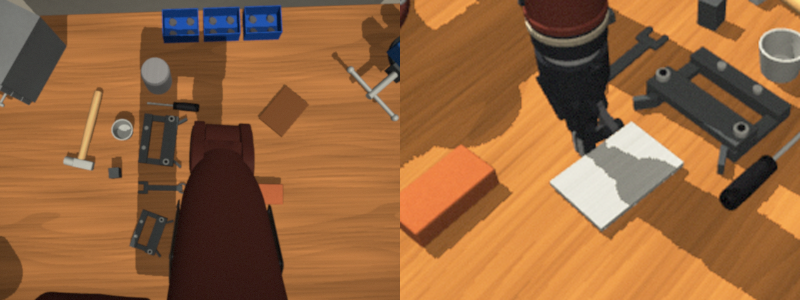

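```bash
for i in 1 2; do python3 -m creep '[[-0.02,0,0,0,0,0,-1],[0,0,0,0,0,0,-1]]' | grep -E 'tcp|force'; done; python3 -c "
from h import *
plan(-.133,.057,.0765,-1);plate();print(arm.get_obs()['joint_pos'].round(4))"
```

```text
tcp_pos: [0.4748, 0.0309, 0.0771]
wrist_force: [-3.2, 0.2, -0.8]
tcp_pos: [0.4755, 0.0308, 0.0783]
wrist_force: [-3.4, 0.4, -0.9]
t 19.88 tcp in jig mm [-133.6   58.2   78.3] turn/4deg [-0.    0.    0.01] shift/5cm after turn [ 0.04  0.02 -0.01] F [-3.4  0.4 -0.9] open -0.0
scene [-133.6    0.6] [130.6  93.5] 0.2 corners [[-199.0, 47.0], [-199.0, -46.0], [-68.0, -46.0], [-68.0, 48.0]]
[-0.0889  0.4628 -0.5884  0.5198 -0.      1.6364]
```

```bash
python3 -m creep '[[0,-0.2,0,0,0,0,-1],[0,-0.1,0,0,0,0,-1],[-0.5,0,0,0,0,0,-1],[-0.5,0,0,0,0,0,0],[0,0,0.5,0,0,0,0],[0,0.2,0.5,0,0,0,0],[0,0.4,0.5,0,0,0,0],[0,0.4,0.33,0,0,0,0],[0,0.4,0,0,0,0,0],[0,0,0,0,0,0,0],[0.4,0.02,0,0,0,0,0],[0.4,0.02,0,0,0,0,0],[0.2,0,0,0,0,0,0],[0.1,0,0,0,0,0,0],[0.04,0,0,0,0,0,0],[0,0,0,0,0,0,0]]';  python3 -c "
from h import *
plan(-.215,.001,.071,-1);plate()"
```

```text
time: 21.98
tcp_pos: [0.518, -0.0685, 0.0718]
tool_rot: [0.46, 0.537, 0.46, -0.537]
wrist_force: [0.1, -0.4, -0.1]
opening: 0.0426
t 21.98 tcp in jig mm [-225.1    0.9   71.8] turn/4deg [-0.    0.   -0.01] shift/5cm after turn [ 0.02 -0.   -0.2 ] F [ 0.1 -0.4 -0.1] open 0.043
top [-134.2    2.3] [131.   90.8] 0.0 corners [[-200.0, 48.0], [-200.0, -43.0], [-69.0, -43.0], [-69.0, 48.0]]
scene [-133.4    0.5] [130.4  92.8] 0.0 corners [[-199.0, 47.0], [-199.0, -46.0], [-68.0, -46.0], [-68.0, 47.0]]
```

```bash
python3 -m creep '[[0,0,-0.1,0,0,0,0],[0,0,-0.1,0,0,0,0],[0,0,-0.1,0,0,0,0],[0,0,-0.1,0,0,0,0],[0,0,-0.1,0,0,0,0],[0,0,-0.1,0,0,0,0],[0,0,-0.1,0,0,0,0],[0,0,-0.1,0,0,0,0],[0,0,-0.1,0,0,0,0],[0,0,-0.1,0,0,0,0],[0,0,-0.1,0,0,0,0],[0,0,-0.1,0,0,0,0],[0,0,-0.1,0,0,0,0],[0,0,-0.1,0,0,0,0],[0,0,-0.1,0,0,0,0],[0,0,-0.1,0,0,0,0]]';  python3 -c "
from h import *
plan(-.081,.001,.071,-1);plate()"
```

```text
time: 24.08
tcp_pos: [0.5302, 0.0109, 0.0714]
tool_rot: [-0.46, -0.537, -0.46, 0.537]
wrist_force: [-1.1, -4.9, 2.5]
opening: 0.0426
t 24.07 tcp in jig mm [-144.8    1.2   71.4] turn/4deg [-0.  0.  0.] shift/5cm after turn [ 0.01  0.   -1.28] F [-1.1 -4.9  2.5] open 0.043
top [-58.    2.4] [72.3 90.7] 0.0 corners [[-94.0, 48.0], [-94.0, -43.0], [-22.0, -43.0], [-22.0, 48.0]]
scene [-75.    0.6] [117.4  93.2] 0.4 corners [[-134.0, 47.0], [-133.0, -46.0], [-16.0, -46.0], [-17.0, 48.0]]
```

```bash
python3 -m creep '[[0,0,-0.1,0,0,0,0],[0,0,-0.1,0,0,0,0],[0,0,-0.1,0,0,0,0],[0,0,-0.1,0,0,0,0],[0,0,-0.1,0,0,0,0],[0,0,-0.1,0,0,0,0],[0,0,-0.1,0,0,0,0],[0,0,-0.1,0,0,0,0],[0,0,-0.1,0,0,0,0],[0,0,-0.1,0,0,0,0],[0,0,-0.1,0,0,0,0],[0,0,-0.05,0,0,0,0],[0,0,0,0,0,0,0]]'; for i in 1 2 3; do python3 -m creep '[[0,0,-0.03,0,0,0,0],[0,0,0,0,0,0,0]]' | grep -E 'tcp|force'; done;  python3 -c "
from h import *
plan(-.081,.001,.071,-1);plate()"
```

```text
time: 25.8
tcp_pos: [0.5389, 0.0677, 0.0714]
tool_rot: [0.46, 0.537, 0.46, -0.537]
wrist_force: [-1.1, -2.9, 1.7]
opening: 0.043
tcp_pos: [0.5392, 0.0688, 0.0714]
wrist_force: [-0.1, -5.4, 2.3]
tcp_pos: [0.5394, 0.0703, 0.0714]
wrist_force: [-1.2, -4.1, 1.6]
tcp_pos: [0.5396, 0.0718, 0.0714]
wrist_force: [0.1, -4.6, 1.9]
t 26.55 tcp in jig mm [-83.2   1.2  71.4] turn/4deg [-0.  0.  0.] shift/5cm after turn [ 0.01  0.   -0.04] F [ 0.1 -4.6  1.9] open 0.043
top [38.9  2.3] [31.6 86.4] 0.3 corners [[23.0, 45.0], [23.0, -41.0], [55.0, -41.0], [55.0, 46.0]]
```

Not yet against the stop, since the force is still the sliding 5 N. I'll continue in small steps until it rises.

```bash
for i in 1 2 3 4; do python3 -m creep '[[0,0,-0.02,0,0,0,0],[0,0,0,0,0,0,0]]' | grep -E 'tcp|force'; done;  python3 -c "
from h import *
plan(-.081,.001,.071,-1);plate()"
```

```text
tcp_pos: [0.5398, 0.0728, 0.0714]
wrist_force: [0.1, -5.4, 3.0]
tcp_pos: [0.54, 0.0738, 0.0714]
wrist_force: [0.1, -5.4, 2.5]
tcp_pos: [0.5401, 0.0744, 0.0714]
wrist_force: [-0.9, -8.4, 2.1]
tcp_pos: [0.5401, 0.0746, 0.0714]
wrist_force: [-1.1, -10.8, 4.5]
t 27.65 tcp in jig mm [-80.4   1.1  71.4] turn/4deg [-0.01  0.04  0.  ] shift/5cm after turn [0.01 0.   0.01] F [ -1.1 -10.8   4.5] open 0.042
```

The force has risen to 11 N and the tool stops at x = -80.4 mm, where home was expected. One more millimetre to seat it, then back away and check.

```bash
python3 -m creep '[[0,0,-0.03,0,0,0,0],[0,0,0,0,0,0,0]]' | grep -E 'tcp|force'; python3 -m creep '[[0,0,0.04,0,0,0,0],[0,0,0.1,0,0,0,0],[0,0,0.3,0,0,0,0],[0,0,0.5,0,0,0,0],[0,0,0.5,0,0,0,0],[-0.5,0,0.5,0,0,0,0],[-1,0,0.2,0,0,0,0],[-1,0,0,0,0,0,0],[-1,0,0,0,0,0,0],[-1,-0.8,0,0,0,0,0],[0,-1,0.5,0,0,0,0],[0,-1,0.5,0,0,0,0],[0,-1,0.5,0,0,0,0],[0,0,0,0,0,0,0]]'; python3 -c "
from h import *
plan(0,0,.3,-1);plate()
t=arm.camera('top');s=arm.camera('scene')
cv2.imwrite('pics/c5.png',np.hstack([cv2.resize(t['img'][160:290,200:360],(480,390),interpolation=2),cv2.resize(s['img'][170:320,250:370],(312,390),interpolation=2)]))
im=t['img'];hsv=cv2.cvtColor(im,cv2.COLOR_BGR2HSV);m=((hsv[...,1]<60)&(hsv[...,2]>100)).astype(np.uint8)
for k in cv2.findContours(m,0,1)[0]:
    if cv2.contourArea(k)>60:
        W=RJ.inv().apply(ray(t,k[:,0],.014)-JO)[:,:2]*1000
        if abs(W[:,0].mean())<120 and abs(W[:,1].mean())<60:print(W.min(0).round(1),W.max(0).round(1),cv2.minAreaRect(W.astype(np.float32)))"
```

```text
tcp_pos: [0.5402, 0.0749, 0.0714]
wrist_force: [-3.3, -19.7, 4.8]
time: 29.75
tcp_pos: [0.3227, -0.0737, 0.2951]
tool_rot: [-0.459, -0.538, -0.459, 0.538]
wrist_force: [0.7, -0.7, 0.8]
opening: 0.0429
t 29.75 tcp in jig mm [-260.3  193.1  295.1] turn/4deg [-0.04 -0.01  0.01] shift/5cm after turn [-0.1   3.86 -5.21] F [ 0.7 -0.7  0.8] open 0.043
scene [-44.4   1.8] [55.5 90.2] 0.1 corners [[-72.0, 47.0], [-72.0, -43.0], [-17.0, -43.0], [-17.0, 47.0]]
[-71.  -42.6] [-21.6  47.5] ((-46.38840866088867, 2.4800338745117188), (49.306312561035156, 90.12264251708984), 0.16490881145000458)
[ 22.3 -42.5] [57.5 47.6] ((40.025604248046875, 2.5196876525878906), (35.198150634765625, 90.1973876953125), 0.3034012019634247)
```

View pics/c5.png

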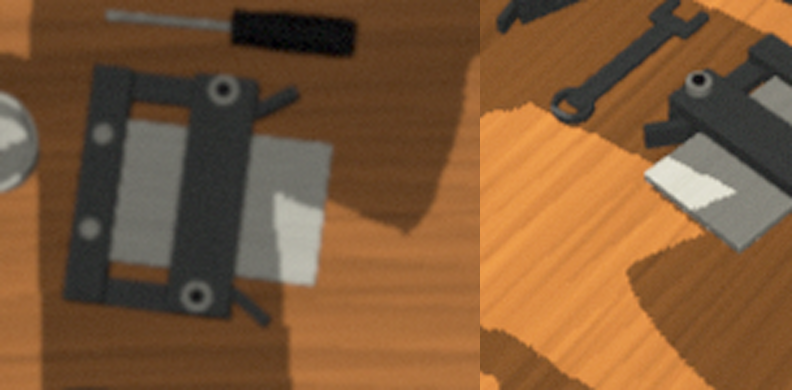

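The plate lies under the bridge with its tail edge at x = -71 mm (home is -70), parallel to the jig to about 0.3°, 2.5 mm off centre. No gap shows at the stop, at crop column ~125. The robot is clear.

```bash
python3 -c "
from workcell import arm
print(arm.finish_job())"
```

```text
the job is handed in; nothing more can be done
None
```

I pushed the plate home against the jig's end stop, backed the arm clear and handed the job in at about 30 s. `finish_job` gives no verdict.

**What I did:** I squared and centred the plate with side nudges from the closed fingers. Then I pushed it under the bridge from its tail with the half-open fingers, until the force rose from 5 N to 20 N at the stop.

**Last checks:**
- **Position:** the tail edge was at x = -71 mm from above and -72 mm in the scene view (home is -70 mm). The top view shows no gap at the stop, but the stop's own top hides part of that edge.
- **Alignment:** it lay about 2 mm off the centre line and about 0.3° or less from parallel.
- **Robot:** clear, with no force at the wrist.
- **Bystanders:** none looked moved in the last pictures, but I did not measure them. The last crop shows only some of them.

**Disagreements and trouble:**
- The two cameras differed by about 1–2 mm across the jig.
- One side nudge jammed: the finger pressed down on the plate with about 15 N. I eased the finger up about 2 mm to free it; later views put the plate where expected, but I did not measure its tilt.

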